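# Fit the collector mandrel in the drive's collet

### The arm

A 7-joint arm with a two-finger parallel gripper is mounted at the origin on the work surface. World frame = base frame: x ahead of the robot, y to its left, z up, the work surface at z = 0. Lengths are in m, angles in rad, forces in N, time in s.
With the tool pointing down it reaches from about 0.425 to 0.8 m from the base axis. Payload 8.3 kg.
Tool frame: the origin (TCP) lies at the very end of the fingers, on their centre line; the grasp point (between the pads) lies bot.grip_depth behind it (bot.grip_depth is the distance from the TCP to the grasp point, in m); z points along the fingers, y is the line along which they close (so a half turn about z gives the same grasp; the last joint's range is limited). The gripper opens to 85 mm and grips with 20 to 120 N. Pads are 22 mm wide; open, the fingers measure 114 mm over their backs; the gripper's body (76 mm by 85 mm) begins 54 mm behind the grasp point. The pads swing forward as they close: fully open they stand 13 mm farther back than shut.
Start: joints at [-1.364, 0.383, 0.016, 1.37, -0.006, 1.388, -0.046], TCP at [0.167, 0.602, 0.231] pointing down, gripper open.
Joint ranges: [-2.95, 2.95], [-0.25, 2.06], [-1.52, 1.56], [0.18, 2.33], [-1.44, 4.58], [0.02, 2.06], [-3.01, 3.01]. Speed limits (rad/s): [2.39, 2.39, 3.01, 3.01, 3.14, 3.14, 3.14].

### API

Orientations are given as a unit quaternion [x, y, z, w].
In Python, from cell import bot, viewer gives the robot as it stands.
- The arm moves only by the tool step_arm, never from a script. Its argument "commands" is one flat list of numbers, 4 for each row, row after row: the shift along the tool's x, y, z in m, then the turn about the tool's z in degrees. In form: [tx, ty, tz, roll, tx, ty, tz, roll, ...]. A call has 1 to 5 rows; each row shifts and turns the commanded pose from where the row before left it, along the tool's axes as they then stand; what a row does not reach is not made up. A row lasts 1/12 s, in which the tool goes at most 41.7 mm and 7.16 degrees, less where a joint would pass 70% of its speed; a pose out of reach is approached as far as the arm can. A call is refused whole if a number of a shift passes 0.0417 or a number of a turn 7.16, either way. A call with a gripper value outside its range is refused whole. "jaw" is the opening in per cent of the stroke, from 0 (shut) to 100 (fully open), set as the call begins (left out, the last holds). The fingers move at their own pace and stop on an object; the grip force is fixed at half the most. Time passes only in rows, so rows that do not move let the fingers close. It gives the time, the measured TCP pose, the force, the opening and the grip force at its end, in the units of the state.
- bot.get_state(): the state, without advancing time (a new reading comes with each control period).
- viewer.camera(name): name is "side" or "top" or "wrist"; returns a dict with "image" (480x640x3 uint8, red, green, blue), "fx", "fy", "cx", "cy" (pixels), "R" (3x3) and "t" (3): a world point X has camera coordinates R X + t; the wrist camera has in their place "tool_from_camera" (4x4, takes a point from camera to tool coordinates, whose origin is the TCP and whose axes are the flange's). Camera axes: x right, y down, z forward; pixel columns grow to the right and rows downward; lengths in m; the calibration is good to about 2 mm. A picture is of the moment at which its call begins: read the wrist's pose just before it. There is no depth.
- bot.close_job(): hands the job in; it is judged then, once.
The state is a dict: "t": time; "qpos": joint angles; "joint_velocities": joint speeds; "joint_efforts": joint torques, N m; "tcp_pos": TCP position; "tcp_rot": TCP orientation; "force": force on the tool from outside, world axes, zero at the start; "ft_torque": the same for the moment, N m; "gripper_width": finger opening in m; "finger_force": force on a finger pad.
Only numpy, scipy, OpenCV 4.12 (cv2) and the standard library are available. Lean on these libraries where they do the work, as an engineer would, in place of code of your own. Each camera call takes 0.05 s, during which the arm holds its last target. There are 200 camera calls.

### The job

Take the black-drummed mandrel out of the rack and lower its shank into the open collet on top of the white collector drive until its shoulder sits fully home; lower it, do not drop it. Then push the nut's bar round clockwise (seen from above), up to its stop, so that the collet grips the shank firmly. Leave the other two mandrels and everything else on the bench where they are.

Things in the scene. Friction and masses are not known exactly. Their poses are not given: they have to be found in the camera images.
- mandrel_black_center (a point): Centre of the drum of the black mandrel (loose, about 120 g). The black drum is a plain upright cylinder, 30 mm diameter, 42 mm tall, to be grasped across its diameter. Below it a steel shank on the same axis, 10 mm diameter, 32 mm long, with a 4 mm tapered tip. z is the mandrel's axis, up; its yaw means nothing. The three mandrels may stand in any order in the rack.
- mandrel_black_shoulder (a point): Centre of the flat underside (shoulder) of the black drum, 21 mm below its centre, where the shank begins; the shank's tip is 32 mm below this point. z is the mandrel's axis.
- mandrel_black: The black mandrel; origin at the tip of its shank, z up along its axis.
- collet_mouth (a point): Centre of the flat top face of the collet, 114 mm above the bench, fixed to the drive, whose axes it has. The steel collet nose is 34 mm across; its bore is 15 mm across and 34 mm deep, with a 2 mm wide lead-in at the mouth. With the shank fully home the shoulder rests on this face.
- nut (a joint): Turn of the dark nut round the collet nose, rad: 0 open, grows clockwise seen from above, hard stop 1.7; starts at 0 to 0.35. It closes four jaws 2 mm inwards per rad: they meet the centred shank at about 1.25 and press harder up to the stop. It stays where left; turning takes about 0.25 N m, up to 0.5 near the stop. Seen from above its bar points along the drive's x axis turned clockwise by this value.
- bar_mid (a point): Point on the nut's bar, 78 mm from the collet axis, 105 mm above the bench. The bar is a level steel rod, 10 mm diameter, sticking out radially from the nut (54 mm across, 95 to 113 mm above the bench), with a 20 mm red ball centred 108 mm from the axis. x points outwards along the bar. Between the bar and the drive's top are 20 mm free.
- drive: Collector drive: white box fixed to the bench, 140 mm (its x) by 120 mm (its y), flat top 80 mm above the bench, with the collet nose standing in the middle of the top; origin under its centre.
- rack: Grey rack fixed to the bench, 70 mm (x) by 190 mm (y) by 40 mm high, with three 14 mm holes 65 mm apart in a row along its y; origin under its centre. A mandrel stands in each with its shoulder on the rack's top, so the drum spans 40 to 82 mm above the bench.
- jaw0: one of the four brass collet jaws inside the bore, on the drive; origin on the collet's axis, 98 mm above the bench (its sideways position tells how far it has closed)
- jaw1: one of the four brass collet jaws inside the bore, on the drive; origin on the collet's axis, 98 mm above the bench (its sideways position tells how far it has closed)
- jaw2: one of the four brass collet jaws inside the bore, on the drive; origin on the collet's axis, 98 mm above the bench (its sideways position tells how far it has closed)
- jaw3: one of the four brass collet jaws inside the bore, on the drive; origin on the collet's axis, 98 mm above the bench (its sideways position tells how far it has closed)
- bottle: white plastic bottle with blue cap, 60 mm diameter, 150 mm tall, standing; origin under its base
- jar: amber glass jar with black lid, 52 mm diameter, 70 mm tall; origin under its base
- screwdriver: screwdriver lying flat, 170 mm long along its x; origin underneath it
- syringe: empty plastic syringe lying flat, about 150 mm long along its x, 34 mm wide; origin underneath it
- beaker: open glass beaker, 64 mm diameter, 85 mm tall; origin under its base
- mandrel_bright: bystander mandrel with bright aluminium drum, same shape as the black one; origin at the tip of its shank
- mandrel_copper: bystander mandrel with copper drum, same shape as the black one; origin at the tip of its shank

How it is judged:
On the way, in this order (a step that is already met when the one before it is completed fails the run):
1. the black mandrel is lowered fully home in the collet while the nut is still open (horizontal distance between mandrel_black_shoulder and collet_mouth below 0.004 m and z of mandrel_black_shoulder in the frame of collet_mouth between -0.003 and 0.004 m and angle between mandrel_black_shoulder's own z axis and vertical below 0.12 rad and value of joint nut below 0.9 rad), for 0.2 s.
2. with the mandrel home, the nut is turned until all four jaws grip the shank (horizontal distance between mandrel_black_shoulder and collet_mouth below 0.003 m and z of mandrel_black_shoulder in the frame of collet_mouth between -0.003 and 0.004 m and angle between mandrel_black_shoulder's own z axis and vertical below 0.06 rad and value of joint nut above 1.4 rad and contact force between each of jaw0, jaw1, jaw2, jaw3 and mandrel_black above 3 N), for 0.2 s.
At the end, for the whole second after the job is handed in: The black mandrel stands in the collet, released, within 3.4 degrees of upright, 3 mm of centre and 4 mm of fully home; the nut is beyond 1.4 rad and each jaw presses the shank with over 3 N; the other mandrels and loose things are within 30 mm of where they began (all of step 2 and linear speed of mandrel_black below 0.02 m/s and not (distance of bottle from where it was at the start of the episode above 0.03 m) and not (distance of jar from where it was at the start of the episode above 0.03 m) and not (distance of screwdriver from where it was at the start of the episode above 0.03 m) and not (distance of syringe from where it was at the start of the episode above 0.03 m) and not (distance of beaker from where it was at the start of the episode above 0.03 m) and not (distance of mandrel_bright from where it was at the start of the episode above 0.03 m) and not (distance of mandrel_copper from where it was at the start of the episode above 0.03 m)); the robot touches nothing.
It fails at once if the black mandrel is dropped into the collet (faster than 0.5 m/s there) (horizontal distance between mandrel_black_shoulder and collet_mouth below 0.012 m and z of mandrel_black_shoulder in the frame of collet_mouth below 0.04 m and linear speed of mandrel_black above 0.5 m/s).
It fails at once if another mandrel or a loose thing on the bench is moved more than 30 mm (distance of any of bottle, jar, screwdriver, syringe, beaker, mandrel_bright, mandrel_copper from where it was at the start of the episode above 0.03 m).
It also fails if it takes over 64 s, if anything falls off the work surface, if the arm or the gripper's body presses on something with over 40 N, if the wrist force passes 120 N, or if a joint passes its speed limit or range.

## Working session

There is one attempt and no reset: what is moved stays moved. The work goes in short steps, Python scripts to look and compute and a tool call to move; the robot and the scene stay as the last step left them, time stands still between calls to the robot, and variables do not carry over. Pictures are saved under pics/ and viewed, at most 10 in all, crops included, and the job is handed in when it is done.

Besides the shell and the picture viewer there is one more tool, called after ">>>" as name(argument=value, ...) on one line, values as JSON. step_arm: Moves the arm, as the interface text tells. Its arguments: {"type":"object","properties":{"commands":{"type":"array"},"jaw":{"type":"number"}},"required":["commands"]}

```bash
mkdir -p pics; cat > h.py <<'E'
import numpy as np, cv2
from cell import bot, viewer
from scipy.spatial.transform import Rotation as Ro
def ray(c,uv,st=None):
    d=np.array([(uv[0]-c['cx'])/c['fx'],(uv[1]-c['cy'])/c['fy'],1.])
    if 'R' in c:
        R=np.array(c['R']);return -R.T@np.array(c['t']),R.T@d
    T=np.array(c['tool_from_camera']);W=Ro.from_quat(st['tcp_rot']).as_matrix()
    return W@T[:3,3]+st['tcp_pos'],W@T[:3,:3]@d
def onz(c,uv,z,st=None):
    o,d=ray(c,uv,st);return o+d*(z-o[2])/d[2]
def save(c,n):cv2.imwrite('pics/'+n,cv2.cvtColor(c['image'],cv2.COLOR_RGB2BGR))
E
python3 - <<'E'
from h import *
s=bot.get_state();print(s,bot.grip_depth)
for n in('top','side','wrist'):
    c=viewer.camera(n);save(c,n+'0.png');np.save(n+'0.npy',c,allow_pickle=True)
    if 'R' in c: print(n,ray(c,(320,240)),c['fx'])
    else: print(c['tool_from_camera'],c['fx'])
E
```

```text
{'t': 0.0, 'qpos': array([-1.36388987,  0.38422668,  0.0163566 ,  1.37110761, -0.00627605,
        1.38819688, -0.04652192]), 'joint_velocities': array([ 0.00010062, -0.00136135, -0.00024538, -0.00056008,  0.00184167,
       -0.00027103,  0.00069781]), 'joint_efforts': array([ 4.93762800e-04, -6.27600503e+01,  8.44680034e-01, -3.71842289e+01,
        1.66109222e-02,  1.38521558e-02,  7.60772821e-06]), 'tcp_pos': array([0.1664252 , 0.60193625, 0.23030696]), 'tcp_rot': array([ 1.34463345e-01,  9.90918118e-01, -9.38873326e-04, -1.02559777e-04]), 'force': array([ 0.29024287,  0.94571059, -0.46837518]), 'ft_torque': array([0.00896971, 0.01254523, 0.01439129]), 'finger_force': 0.0, 'gripper_width': 0.08550695309718423} 0.0187
top (array([ 0.51586016, -0.01779433,  1.26456549]), array([ 0.08384979, -0.00449793, -0.99651492])) 457.3574960387988
side (array([0.44391744, 0.69893632, 0.72572514]), array([ 0.14861411, -0.74122513, -0.65462791])) 446.8789374169633
[[ 3.36382226e-05 -9.50627413e-01 -3.10334531e-01  7.92547417e-02]
 [ 9.99999999e-01  4.01746641e-05 -1.46709891e-05 -5.47925754e-04]
 [ 2.64142299e-05 -3.10334530e-01  9.50627413e-01 -1.42752338e-01]
 [ 0.00000000e+00  0.00000000e+00  0.00000000e+00  1.00000000e+00]] 372.18730478429615
```

View pics/top0.png

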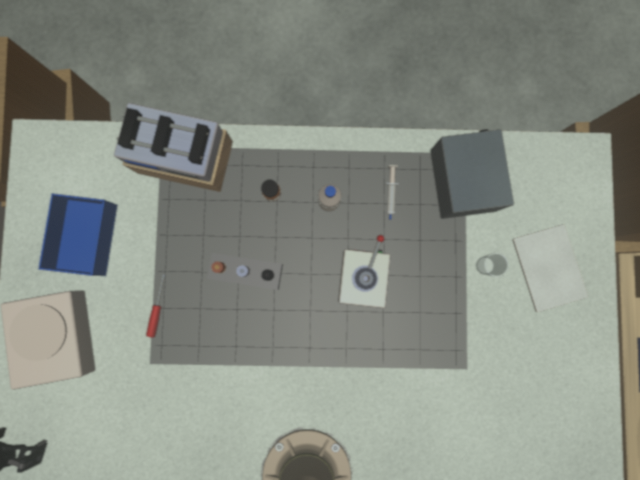

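View pics/side0.png

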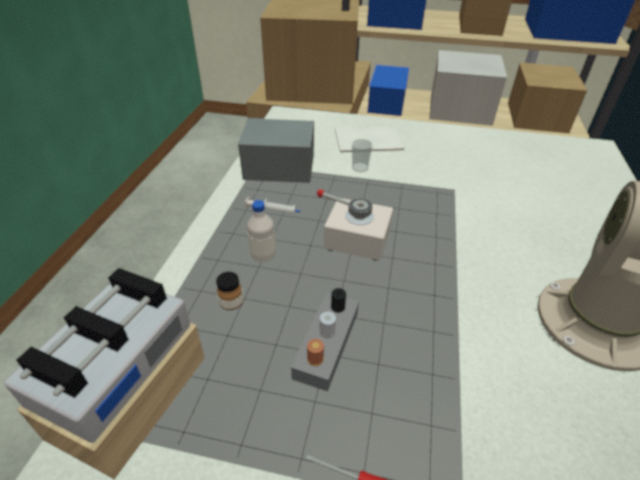

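Top view: black drum at about (267,275), copper (218,267) and bright (242,270) to its left; collet at (365,278), red ball at (380,239). The side view shows the black drum at (339,300), nearest the drive, and the collet at (360,208).

```bash
python3 - <<'E'
from h import *
from scipy.ndimage import label
t=np.load('top0.npy',allow_pickle=True).item();s=np.load('side0.npy',allow_pickle=True).item()
def blobs(c,m,box):
    x0,y0,x1,y1=box;k=np.zeros(m.shape,np.uint8);k[y0:y1,x0:x1]=m[y0:y1,x0:x1]
    n,l,st,ce=cv2.connectedComponentsWithStats(k);return [(ce[i].round(1),st[i]) for i in range(1,n) if st[i][4]>8]
def p(c):
    im=c['image'].astype(int);h=cv2.cvtColor(c['image'],cv2.COLOR_RGB2HSV);return im,h
im,h=p(t)
dark=(im.max(2)<50).astype(np.uint8); red=((h[...,1]>140)&((h[...,0]<8)|(h[...,0]>172))).astype(np.uint8)
white=((im.min(2)>150)&(h[...,1]<45)).astype(np.uint8)
for nm,m,b,z in(('black',dark,(250,262,285,288),.082),('collet dark',dark,(345,262,390,295),.113),('ball',red,(370,230,390,250),.105),('cop',(h[...,1]>90).astype(np.uint8),(205,258,230,278),.082),('white',white,(330,240,400,315),.08)):
    for q,st in blobs(t,m,b):print(nm,q,st,onz(t,q,z).round(4))
k=np.zeros_like(white);k[240:315,330:400]=white[240:315,330:400]
cs=max(cv2.findContours(k,0,2)[0],key=cv2.contourArea);r=cv2.minAreaRect(cs)
print('box',r,[onz(t,q,.08).round(4) for q in cv2.boxPoints(r)],onz(t,r[0],.08))
im,h=p(s);dark=(im.max(2)<55).astype(np.uint8);red=((h[...,1]>140)&((h[...,0]<8)|(h[...,0]>172))).astype(np.uint8)
for nm,m,b,z in(('black',dark,(325,285,350,315),.061),('ball',red,(310,182,330,200),.105)):
    for q,st in blobs(s,m,b):print('side',nm,q,st,onz(s,q,z).round(4))
print('side col',onz(s,(360,207),.113))
w=cv2.resize(t['image'][225:315,200:400],(800,360),interpolation=2);cv2.imwrite('pics/tc.png',w[...,::-1])
E
```

```text
ball [380.2 238.2] [378 236   5   5  15] [ 0.6209 -0.1764  0.105 ]
cop [217.6 266.8] [212 262  12  10  89] [0.5412 0.239  0.082 ]
white [363.9 279.3] [ 340  250   49   57 1797] [ 0.5158 -0.1384  0.08  ]
box ((364.4537658691406, 278.42742919921875), (44.8468017578125, 52.773590087890625), 6.170175075531006) [array([ 0.4559, -0.0758,  0.08  ]), array([ 0.5913, -0.0885,  0.08  ]), array([ 0.5809, -0.2046,  0.08  ]), array([ 0.4456, -0.1906,  0.08  ])] [ 0.51807532 -0.13981685  0.08      ]
side black [338.  300.2] [332 289  13  23 261] [0.5226 0.1153 0.061 ]
side ball [319.8 192.4] [318 190   5   6  24] [ 0.6219 -0.1758  0.105 ]
side col [ 0.51765381 -0.12838529  0.113     ]
```

View pics/tc.png

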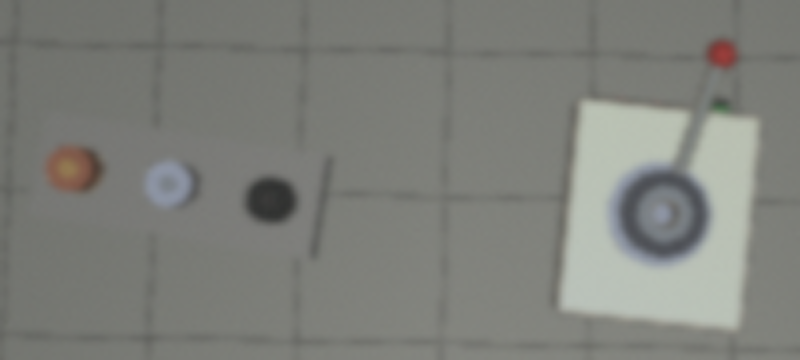

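Zoomed crop: black drum top at (270,200), i.e. (267.5,275) full frame; collet (662,213), i.e. (365.5,278.2); ball (722,53). The bar points about 19° clockwise of world x.

```bash
cat >> h.py <<'E'
def plan(target,yang,n):
    "n equal rows to TCP target with tool y at world angle yang (deg, mod 180); shift in tool axes"
    s=bot.get_state();W=Ro.from_quat(s['tcp_rot']);y=W.as_matrix()[:,1];a=np.degrees(np.arctan2(y[1],y[0]))
    roll=-((yang-a+90)%180-90);d=(np.array(target)-s['tcp_pos'])/n
    for i in range(n):
        v=(W*Ro.from_euler('z',roll*i/n,degrees=True)).inv().apply(d);print(i,v.round(4),round(roll/n,2))
E
python3 - <<'E'
from h import *
t=np.load('top0.npy',allow_pickle=True).item();s=np.load('side0.npy',allow_pickle=True).item()
b=onz(t,(267.5,275),.082);print('black',b,'bright',onz(t,(242,271),.082),'collet',onz(t,(365.5,278.2),.114))
plan([b[0],b[1],.2],-9,16)
E
```

```text
black [0.52245691 0.11026168 0.082     ] bright [0.53155149 0.17603462 0.082     ] collet [ 0.51862672 -0.13893823  0.114     ]
0 [-0.0296 -0.0237  0.0019] 5.22
1 [-0.0317 -0.0209  0.0019] 5.22
2 [-0.0334 -0.0179  0.0019] 5.22
3 [-0.0349 -0.0148  0.0019] 5.22
4 [-0.0361 -0.0116  0.0019] 5.22
5 [-0.037  -0.0082  0.0019] 5.22
6 [-0.0376 -0.0048  0.0019] 5.22
7 [-0.0379 -0.0014  0.0019] 5.22
8 [-0.0379  0.0021  0.0019] 5.22
9 [-0.0375  0.0055  0.0019] 5.22
10 [-0.0369  0.0089  0.0019] 5.22
11 [-0.0359  0.0122  0.0019] 5.22
12 [-0.0347  0.0154  0.0019] 5.22
13 [-0.0331  0.0185  0.0019] 5.22
14 [-0.0313  0.0215  0.0019] 5.22
15 [-0.0292  0.0242  0.0019] 5.22
```

>>> step_arm(commands=[-0.0296,-0.0237,0.002,5.2,-0.0317,-0.0209,0.002,5.2,-0.0334,-0.0179,0.002,5.2,-0.0349,-0.0148,0.002,5.2,-0.0361,-0.0116,0.002,5.2])

```text
t: 0.57
tcp_pos: [0.2785, 0.4471, 0.2209]
tcp_rot: [0.356, 0.934, -0.0, -0.0]
force: [0.6, 1.1, 0.7]
gripper_width: 0.0852
finger_force: 0.0
```

>>> step_arm(commands=[-0.037,-0.0082,0.002,5.2,-0.0376,-0.0048,0.002,5.2,-0.0379,-0.0014,0.002,5.2,-0.0379,0.0021,0.002,5.2,-0.0375,0.0055,0.002,5.2])

```text
t: 0.98
tcp_pos: [0.39, 0.2938, 0.2112]
tcp_rot: [0.557, 0.83, 0.0, -0.0]
force: [0.0, 1.1, -0.5]
gripper_width: 0.0853
finger_force: 0.0
```

>>> step_arm(commands=[-0.0369,0.0089,0.002,5.2,-0.0359,0.0122,0.002,5.2,-0.0347,0.0154,0.002,5.2,-0.0331,0.0185,0.002,5.2])

```text
t: 1.32
tcp_pos: [0.4795, 0.1713, 0.2032]
tcp_rot: [0.698, 0.716, 0.0, -0.0]
force: [0.4, 0.8, 0.6]
gripper_width: 0.0852
finger_force: 0.0
```

>>> step_arm(commands=[-0.0313,0.0215,0.0019,5.2,-0.0292,0.0242,0.0019,5.2,0,0,0,0,0,0,0,0])

```text
t: 1.65
tcp_pos: [0.5244, 0.1089, 0.1991]
tcp_rot: [0.76, 0.65, -0.001, 0.0]
force: [-0.2, 0.9, 0.1]
gripper_width: 0.0856
finger_force: 0.0
```

```bash
python3 - <<'E'
from h import *
s=bot.get_state();c=viewer.camera('wrist');save(c,'w1.png');np.save('w1.npy',(c,s),allow_pickle=True)
print(s['tcp_pos'],s['tcp_rot'])
m=(c['image'].max(2)<60).astype(np.uint8);n,l,st,ce=cv2.connectedComponentsWithStats(m)
for i in range(1,n):
    if st[i][4]>100:print(st[i],ce[i])
E
```

```text
[0.52444764 0.10886866 0.19912881] [ 7.60234589e-01  6.49648267e-01 -5.96084517e-04  3.79662789e-04]
[ 589  138   51   65 2710] [617.06236162 171.14538745]
[ 303  195   40   49 1566] [322.30715198 219.30076628]
[    0   308   640   172 52391] [321.12570861 427.07644443]
```

View pics/w1.png

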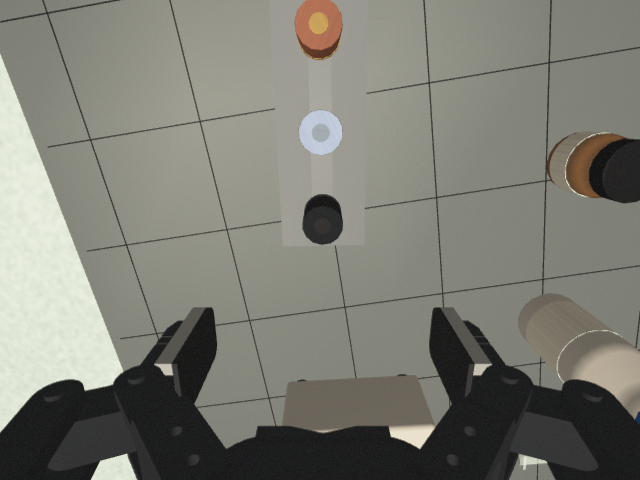

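Wrist view: the rack lies along image columns (yaw right), black drum's top disc at about (322.5,224), between the fingers.

```bash
python3 - <<'E'
from h import *
c,s=np.load('w1.npy',allow_pickle=True)
print('black',onz(c,(322.5,224),.082,s),'bright',onz(c,(320.5,132),.082,s),'cop',onz(c,(318.5,23.5),.082,s))
b=onz(c,(322.5,224),.082,s)
plan([b[0],b[1],.052],-9,4)
E
```

```text
black [0.52534496 0.11324803 0.082     ] bright [0.53404436 0.17695827 0.082     ] cop [0.54299777 0.24089084 0.082     ]
0 [0.0006 0.0004 0.0368] 0.07
1 [0.0006 0.0004 0.0368] 0.07
2 [0.0006 0.0004 0.0368] 0.07
3 [0.0006 0.0004 0.0368] 0.07
```

>>> step_arm(commands=[0.0006,0.0004,0.036,0,0.0006,0.0004,0.036,0,0.0006,0.0004,0.036,0,0.0006,0.0004,0.03,0,0,0,0.009,0])

```text
t: 2.12
tcp_pos: [0.5217, 0.1154, 0.0479]
tcp_rot: [0.757, 0.653, -0.003, -0.002]
force: [-0.2, 0.5, 0.1]
gripper_width: 0.0857
finger_force: 0.0
```

>>> step_arm(commands=[0,0,0,0,0,0,0,0,0,0,0,0])

```text
t: 2.37
tcp_pos: [0.527, 0.1147, 0.0546]
tcp_rot: [0.758, 0.652, 0.002, 0.0]
force: [-0.1, 0.2, 0.9]
gripper_width: 0.0857
finger_force: 0.0
```

```bash
python3 - <<'E'
from h import *
plan([.52535,.11325,.052],-8,1)
E
```

```text
0 [-0.0017 -0.0014  0.0026] -0.61
```

>>> step_arm(commands=[-0.0017,-0.0014,0.001,0,0,0,0,0,0,0,0,0])

```text
t: 2.62
tcp_pos: [0.5245, 0.1125, 0.0526]
tcp_rot: [0.759, 0.652, 0.001, 0.0]
force: [0.5, -0.0, -0.0]
gripper_width: 0.0852
finger_force: 0.0
```

>>> step_arm(commands=[0,0,0,0,0,0,0,0,0,0,0,0,0,0,0,0,0,0,0,0], jaw=0)

```text
t: 3.03
tcp_pos: [0.5242, 0.1124, 0.0517]
tcp_rot: [0.758, 0.652, 0.0, 0.0]
force: [0.4, 1.2, -0.0]
gripper_width: 0.0287
finger_force: 59.1
```

>>> step_arm(commands=[0,0,0,0,0,0,0,0,0,0,0,0,0,0,0,0,0,0,0,0])

```text
t: 3.45
tcp_pos: [0.5242, 0.1125, 0.0517]
tcp_rot: [0.758, 0.652, 0.0, 0.0]
force: [-1.0, 0.1, 5.4]
gripper_width: 0.0281
finger_force: 59.1
```

>>> step_arm(commands=[0,0,-0.01,0,0,0,-0.02,0,0,0,-0.03,0,0,0,-0.03,0,0,0,-0.03,0])

```text
t: 3.87
tcp_pos: [0.5234, 0.112, 0.1728]
tcp_rot: [0.759, 0.652, -0.001, -0.0]
force: [1.3, 0.1, -0.5]
gripper_width: 0.0287
finger_force: 60.6
```

>>> step_arm(commands=[0,0,-0.025,0,0,0,-0.015,0,0,0,0,0,0,0,0,0])

```text
t: 4.2
tcp_pos: [0.5242, 0.1125, 0.212]
tcp_rot: [0.758, 0.652, 0.001, 0.0]
force: [0.2, -0.0, -0.7]
gripper_width: 0.0284
finger_force: 60.6
```

```bash
python3 - <<'E'
from h import *
s=bot.get_state();c=viewer.camera('side');save(c,'s2.png');np.save('s2.npy',(c,s),allow_pickle=True)
print(s['tcp_pos'],s['finger_force'],s['gripper_width'])
plan([.5186,-.1-.0, .212],-9,6)
E
```

```text
[0.5241981  0.1124776  0.21204684] 60.61998009681702 0.02842453565485398
0 [-0.0351  0.0045 -0.0002] 0.06
1 [-0.0351  0.0045 -0.0002] 0.06
2 [-0.0351  0.0046 -0.0002] 0.06
3 [-0.0351  0.0046 -0.0002] 0.06
4 [-0.0351  0.0047 -0.0002] 0.06
5 [-0.0351  0.0047 -0.0002] 0.06
```

>>> step_arm(commands=[-0.025,0.003,0,0,-0.035,0.0045,0,0,-0.035,0.0045,0,0,-0.035,0.0046,0,0,-0.035,0.0046,0,0])

```text
t: 4.67
tcp_pos: [0.5188, -0.0553, 0.2098]
tcp_rot: [0.758, 0.652, -0.001, -0.001]
force: [0.3, -0.2, -0.4]
gripper_width: 0.0286
finger_force: 60.6
```

>>> step_arm(commands=[-0.035,0.005,0,0,-0.03,0.004,0,0,-0.018,0.002,0,0,0,0,0,0,0,0,0,0])

```text
t: 5.08
tcp_pos: [0.5173, -0.1388, 0.21]
tcp_rot: [0.759, 0.651, -0.001, -0.001]
force: [0.2, 0.8, -0.9]
gripper_width: 0.0282
finger_force: 60.6
```

>>> step_arm(commands=[0,0,0,0,0,0,0,0])

```text
t: 5.25
tcp_pos: [0.5184, -0.1359, 0.2106]
tcp_rot: [0.758, 0.653, -0.0, -0.001]
force: [-0.3, -0.0, -1.3]
gripper_width: 0.0288
finger_force: 60.6
```

```bash
python3 - <<'E'
from h import *
s=bot.get_state();c=viewer.camera('wrist');save(c,'w2.png');np.save('w2.npy',(c,s),allow_pickle=True)
print(s['tcp_pos'],s['tcp_rot'])
E
```

```text
[ 0.5184249  -0.13594115  0.21061407] [ 7.57729560e-01  6.52568171e-01 -4.45512810e-04 -7.05455511e-04]
```

View pics/w2.png

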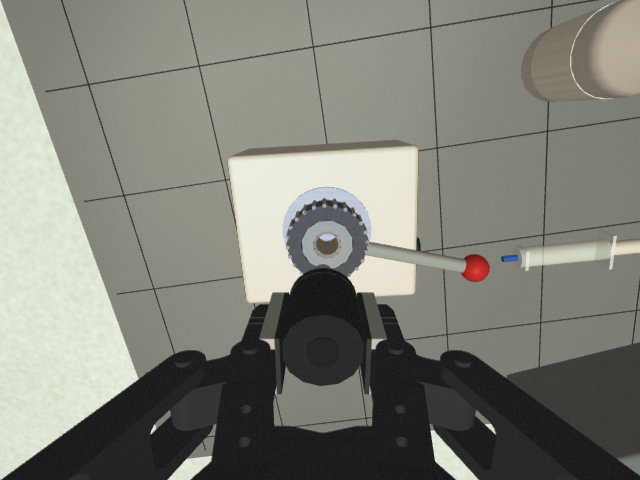

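Wrist view: collet face ring at about (327,244) with nut round it, bar to the red ball (475,268); held drum's top disc at about (323,348).

```bash
python3 - <<'E'
from h import *
c,s=np.load('w2.npy',allow_pickle=True)
T=np.linalg.inv(np.array(c['tool_from_camera']))
def proj(p):
    q=T[:3,:3]@p+T[:3,3];return np.array([c['cx']+c['fx']*q[0]/q[2],c['cy']+c['fy']*q[1]/q[2]])
im=c['image'].copy();big=cv2.resize(im[190:400,250:410],None,fx=3.7,fy=2.8,interpolation=cv2.INTER_CUBIC)
sc=lambda p:tuple(int(v) for v in ((p-[250,190])*[3.7,2.8]))
W=Ro.from_quat(s['tcp_rot'])
for x0 in(0,):
  for z,r in((-.0303,.015),(.0117,.015)):
    pts=[sc(proj(np.array([x0+r*np.cos(a),r*np.sin(a),z]))) for a in np.linspace(0,6.28,40)]
    cv2.polylines(big,[np.array(pts)],True,(0,255,0),1)
for ctr in [(327,244)]:
  w=onz(c,ctr,.114,s);print(w)
  for r in(.017,.0095,.0075):
    pts=[]
    for a in np.linspace(0,6.28,40):
        P=w+[r*np.cos(a),r*np.sin(a),0];pts.append(sc(proj(W.inv().apply(P-s['tcp_pos']))))
    cv2.polylines(big,[np.array(pts)],True,(255,0,0),1)
cv2.imwrite('pics/w2c.png',np.clip(big[...,::-1].astype(int)*1.6,0,255).astype(np.uint8))
E
```

```text
[ 0.52098278 -0.13998385  0.114     ]
```

View pics/w2c.png

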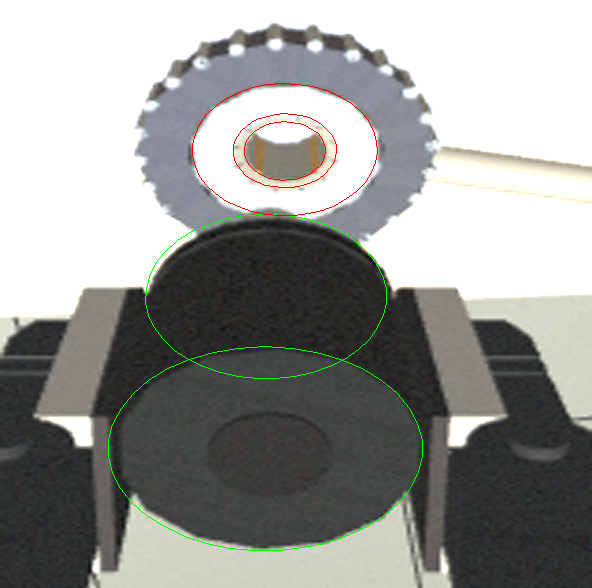

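```bash
python3 - <<'E'
from h import *
c,s=np.load('w2.npy',allow_pickle=True)
T=np.linalg.inv(np.array(c['tool_from_camera']))
def proj(p):
    q=T[:3,:3]@p+T[:3,3];return ((np.array([c['cx']+c['fx']*q[0]/q[2],c['cy']+c['fy']*q[1]/q[2]])-[250,190])*[3.7,2.8]).round()
for x in(-.001,0,.002):print(x,proj(np.array([x+.003,.0007,.0437])),proj(np.array([x+.005,.0007,.0397])))
plan([.5204,-.1393,.2106],-8.5,1)
E
```

```text
-0.001 [271. 213.] [271. 211.]
0 [271. 208.] [271. 206.]
0.002 [271. 199.] [271. 197.]
0 [-0.003   0.0023  0.0002] -0.02
```

>>> step_arm(commands=[-0.0034,0.0022,0.01,0,0,0,0.015,0,0,0,0.015,0,0,0,0,0,0,0,0,0])

```text
t: 5.72
tcp_pos: [0.5196, -0.1408, 0.1705]
tcp_rot: [0.758, 0.652, -0.001, -0.001]
force: [-0.0, 0.5, -0.8]
gripper_width: 0.0282
finger_force: 60.6
```

```bash
python3 - <<'E'
from h import *
s=bot.get_state();c=viewer.camera('wrist')
im=c['image'];big=cv2.resize(im[190:400,250:410],None,fx=3.7,fy=2.8,interpolation=cv2.INTER_CUBIC)
cv2.imwrite('pics/w3.png',np.clip(big[...,::-1].astype(int)*1.6,0,255).astype(np.uint8))
print(s['tcp_pos'],s['tcp_rot']);plan([.5203,-.1397,.1657],-8.5,1)
E
```

```text
[ 0.5195987  -0.14075707  0.17052026] [ 0.75822628  0.65199047 -0.00085227 -0.00078107]
0 [ 0.0014 -0.0001  0.0058] -0.13
```

View pics/w3.png

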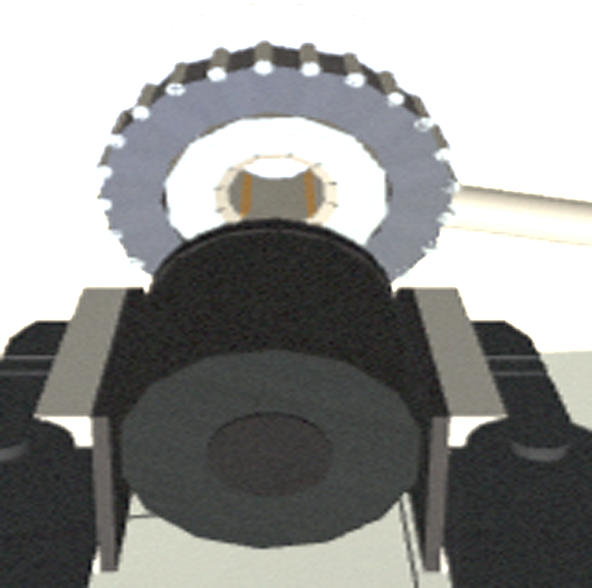

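Bore axis is about 1 mm right of the drum axis (column 277–279 vs 271 in the crop); a small correction, then lower.

>>> step_arm(commands=[0.0012,0.0008,0.004,0,0,0,0.005,0,0,0,0.005,0,0,0,0.005,0,0,0,0.005,0])

```text
t: 6.18
tcp_pos: [0.5211, -0.1402, 0.147]
tcp_rot: [0.758, 0.652, -0.0, -0.0]
force: [-0.6, -0.4, -1.7]
gripper_width: 0.0285
finger_force: 60.6
```

>>> step_arm(commands=[0,0,0.005,0,0,0,0.004,0,0,0,0,0,0,0,0,0])

```text
t: 6.52
tcp_pos: [0.521, -0.1402, 0.1382]
tcp_rot: [0.758, 0.652, -0.0, -0.0]
force: [-1.2, -0.1, -0.5]
gripper_width: 0.0286
finger_force: 60.6
```

>>> step_arm(commands=[0,0,0.004,0,0,0,0.003,0,0,0,0.002,0,0,0,0.001,0,0,0,0,0])

```text
t: 6.93
tcp_pos: [0.521, -0.1401, 0.1282]
tcp_rot: [0.758, 0.652, -0.0, -0.0]
force: [0.5, -0.3, -0.8]
gripper_width: 0.0287
finger_force: 60.6
```

>>> step_arm(commands=[0,0,0.001,0,0,0,0.001,0,0,0,0,0])

```text
t: 7.18
tcp_pos: [0.5211, -0.1402, 0.1264]
tcp_rot: [0.758, 0.652, -0.0, -0.0]
force: [-0.1, 0.8, -1.5]
gripper_width: 0.0284
finger_force: 60.6
```

>>> step_arm(commands=[0,0,0.0008,0,0,0,0.0008,0,0,0,0,0])

```text
t: 7.43
tcp_pos: [0.5213, -0.1402, 0.1257]
tcp_rot: [0.758, 0.652, 0.0, -0.0]
force: [-2.5, 0.6, 7.5]
gripper_width: 0.0284
finger_force: 61.6
```

>>> step_arm(commands=[0,0,0.0008,0,0,0,0,0,0,0,0,0])

```text
t: 7.68
tcp_pos: [0.5213, -0.1403, 0.1257]
tcp_rot: [0.758, 0.652, 0.001, -0.0]
force: [-5.7, 2.1, 15.5]
gripper_width: 0.0285
finger_force: 62.5
```

>>> step_arm(commands=[0,0,-0.0012,0,0,0,0,0])

```text
t: 7.85
tcp_pos: [0.5214, -0.1403, 0.1257]
tcp_rot: [0.758, 0.652, 0.0, 0.0]
force: [-0.5, -0.0, 6.7]
gripper_width: 0.0281
finger_force: 61.2
```

>>> step_arm(commands=[0,0,0,0,0,0,0,0,0,0,0,0,0,0,0,0,0,0,0,0], jaw=70)

```text
t: 8.27
tcp_pos: [0.5211, -0.1402, 0.1252]
tcp_rot: [0.758, 0.652, -0.0, -0.0]
force: [0.6, 0.6, 0.1]
gripper_width: 0.0594
finger_force: 0.0
```

>>> step_arm(commands=[0,0,-0.01,0,0,0,-0.02,0,0,0,-0.03,0,0,0,-0.02,0,0,0,0,0])

```text
t: 8.68
tcp_pos: [0.5234, -0.1413, 0.2105]
tcp_rot: [0.759, 0.652, 0.002, 0.003]
force: [0.6, 0.1, 0.8]
gripper_width: 0.0599
finger_force: 0.0
```

```bash
python3 - <<'E'
from h import *
s=bot.get_state();print(s['tcp_pos'],s['qpos'].round(2))
c=viewer.camera('wrist');save(c,'w4.png');np.save('w4.npy',(c,s),allow_pickle=True)
im=c['image'].astype(int);h=cv2.cvtColor(c['image'],cv2.COLOR_RGB2HSV)
m=((h[...,1]>150)&((h[...,0]<8)|(h[...,0]>172))&(h[...,2]>60)).astype(np.uint8)
n,l,st,ce=cv2.connectedComponentsWithStats(m);i=1+st[1:,4].argmax()
b=onz(c,ce[i],.105,s);d=b[:2]-[.521,-.140];print('ball',ce[i],b,np.hypot(*d),np.degrees(np.arctan2(d[1],d[0])))
a=np.radians(9);plan([.521+.078*np.cos(a),-.140+.078*np.sin(a),.2],9,3)
E
```

```text
[ 0.52335527 -0.14126897  0.21048987] [-0.4   0.25  0.73  1.67 -0.17  1.29  0.21]
ball [466.89444444 261.28518519] [ 0.62388818 -0.17693786  0.105     ] 0.10931780513573462 -19.7486325213754
0 [0.0081 0.0242 0.0029] -5.89
1 [0.0056 0.0249 0.0029] -5.89
2 [0.003  0.0253 0.0029] -5.89
```

View pics/w4.png

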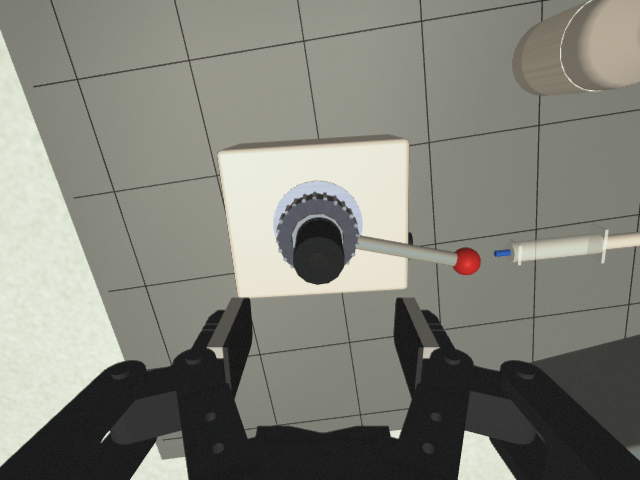

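The mandrel stands upright in the collet (drum at (319,255)), bar at −19.7°. Moving the closed fingers to its counter-clockwise side.

>>> step_arm(commands=[0.0081,0.0242,0.003,-5.9,0.0056,0.0249,0.003,-5.9,0.003,0.0253,0.003,-5.9,0,0,0,0,0,0,0,0], jaw=0)

```text
t: 9.15
tcp_pos: [0.5967, -0.1264, 0.1946]
tcp_rot: [0.649, 0.761, -0.001, -0.001]
force: [0.4, -0.4, 0.7]
gripper_width: 0.0005
finger_force: 0.0
```

>>> step_arm(commands=[0,0,0.01,0,0,0,0.02,0,0,0,0.02,0,0,0,0.01,0,0,0,0,0])

```text
t: 9.57
tcp_pos: [0.5941, -0.1269, 0.1335]
tcp_rot: [0.65, 0.76, -0.001, -0.002]
force: [-0.6, 1.3, -0.3]
gripper_width: 0.0001
finger_force: 0.0
```

```bash
python3 - <<'E'
from h import *
s=bot.get_state();print(s['tcp_pos'],s['gripper_width'])
c=viewer.camera('wrist');save(c,'w5.png')
a=np.radians(9);plan([.521+.078*np.cos(a),-.140+.078*np.sin(a),.093],9,3)
E
```

```text
[ 0.59411442 -0.12689195  0.13346969] 8.079428334511041e-05
0 [-0.0004  0.0009  0.0141] -0.01
1 [-0.0004  0.0009  0.0141] -0.01
2 [-0.0004  0.0009  0.0141] -0.01
```

View pics/w5.png

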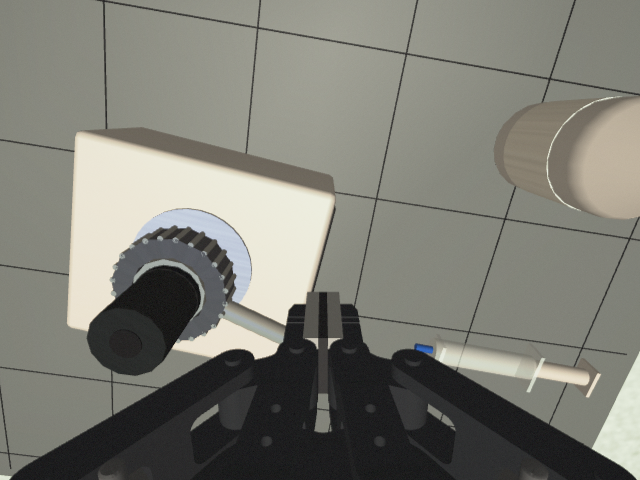

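>>> step_arm(commands=[-0.0004,0.003,0.014,0,-0.0004,0.002,0.014,0,-0.0004,0.0025,0.012,0,0,0,0,0,0,0,0,0])

```text
t: 10.03
tcp_pos: [0.6036, -0.1269, 0.0951]
tcp_rot: [0.649, 0.761, -0.001, -0.001]
force: [0.1, 0.4, 1.2]
gripper_width: -0.0
finger_force: 0.0
```

>>> step_arm(commands=[-0.0072,-0.0003,0,5,-0.0072,-0.0003,0,5,-0.0072,-0.0003,0,5,-0.0072,-0.0003,0,5,-0.0072,-0.0003,0,5])

```text
t: 10.45
tcp_pos: [0.6029, -0.1623, 0.0971]
tcp_rot: [0.799, 0.601, 0.001, 0.0]
force: [1.0, 2.0, 0.3]
gripper_width: 0.0
finger_force: 1.5
```

```bash
cat >>h.py <<'E'
def polar():
    s=bot.get_state();d=s['tcp_pos'][:2]-[.521,-.140];y=Ro.from_quat(s['tcp_rot']).as_matrix()[:,1]
    print('r',np.hypot(*d),'phi',np.degrees(np.arctan2(d[1],d[0])),'yang',np.degrees(np.arctan2(y[1],y[0])),'z',s['tcp_pos'][2],'F',s['force'].round(1),'q',s['qpos'].round(2))
E
python3 -c "
from h import *
polar()"
```

```text
r 0.08487919740588247 phi -15.210454929384737 yang -16.150665467206426 z 0.09708211567133418 F [1.  2.  0.3] q [-0.29  0.56  0.71  1.57 -0.39  1.15  0.22]
```

>>> step_arm(commands=[-0.0072,-0.0005,0.001,5,-0.0072,-0.0005,0.001,5,-0.0072,-0.0005,0.001,5,-0.0072,-0.0005,0.001,5,-0.0072,-0.0003,0,5])

```text
t: 10.87
tcp_pos: [0.5858, -0.1937, 0.0935]
tcp_rot: [0.91, 0.414, 0.001, 0.001]
force: [2.5, 1.5, 2.1]
gripper_width: 0.0004
finger_force: 1.5
```

```bash
python3 -c "
from h import *
polar()"
```

```text
r 0.08412402949176319 phi -39.640088275471676 yang -41.13593207720665 z 0.09352643584568078 F [2.5 1.5 2.1] q [-0.31  0.58  0.81  1.6  -0.45  1.15 -0.11]
```

>>> step_arm(commands=[-0.0072,-0.0004,0,5,-0.0072,-0.0004,0,5,-0.0072,-0.0004,0,5,-0.0072,-0.0004,0,5,-0.0072,-0.0004,0,5])

```text
t: 11.28
tcp_pos: [0.5568, -0.2158, 0.0937]
tcp_rot: [0.978, 0.206, 0.002, 0.001]
force: [4.4, -0.9, 0.5]
gripper_width: -0.0001
finger_force: 1.6
```

```bash
python3 -c "
from h import *
polar()"
```

```text
r 0.08379000004053329 phi -64.73404423197776 yang -66.18834046837073 z 0.09372163331107108 F [ 4.4 -0.9  0.5] q [-0.35  0.58  0.92  1.66 -0.5   1.15 -0.45]
```

>>> step_arm(commands=[-0.0072,-0.0004,0,5,-0.0072,-0.0004,0,5,-0.0072,-0.0004,0,5,-0.0043,-0.0002,0,3,0,0,0,0])

```text
t: 11.7
tcp_pos: [0.5306, -0.2224, 0.0935]
tcp_rot: [0.999, 0.051, 0.001, 0.001]
force: [1.4, -1.6, 0.2]
gripper_width: 0.0002
finger_force: 0.5
```

```bash
python3 -c "
from h import *
polar()"
```

```text
r 0.0829257346492517 phi -83.31917732514098 yang -84.15280205224623 z 0.09347125768592482 F [ 1.4 -1.6  0.2] q [-0.41  0.57  1.02  1.73 -0.53  1.15 -0.7 ]
```

>>> step_arm(commands=[-0.0043,-0.0002,0,3,-0.0029,-0.0001,0,2,-0.0029,-0.0001,0,2,0,0,0,0])

```text
t: 12.03
tcp_pos: [0.5213, -0.2223, 0.0933]
tcp_rot: [1.0, -0.008, 0.001, 0.001]
force: [3.2, -2.9, 0.8]
gripper_width: -0.0001
finger_force: 1.8
```

>>> step_arm(commands=[-0.002,0,0,1,-0.002,0,0,1,0,0,0,0])

```text
t: 12.28
tcp_pos: [0.5186, -0.2223, 0.0935]
tcp_rot: [1.0, -0.025, 0.002, 0.001]
force: [8.9, -5.0, -2.0]
gripper_width: 0.0002
finger_force: 4.5
```

```bash
python3 -c "
from h import *
polar()"
```

```text
r 0.08232270572722586 phi -91.63844740336641 yang -92.82780831799717 z 0.09352340939372746 F [ 8.9 -5.  -2. ] q [-0.44  0.56  1.06  1.76 -0.54  1.14 -0.83]
```

Force is rising near the stop; push a little more until it climbs clearly.

>>> step_arm(commands=[-0.002,0,0,0,0,0,0,0,0,0,0,0])

```text
t: 12.53
tcp_pos: [0.5183, -0.2222, 0.0937]
tcp_rot: [1.0, -0.024, 0.004, 0.002]
force: [14.5, -7.5, -6.8]
gripper_width: 0.0003
finger_force: 7.9
```

>>> step_arm(commands=[-0.002,0,0,0,0,0,0,0,0,0,0,0])

```text
t: 12.78
tcp_pos: [0.5181, -0.2222, 0.094]
tcp_rot: [1.0, -0.023, 0.005, 0.002]
force: [21.2, -9.2, -12.1]
gripper_width: -0.0003
finger_force: 11.5
```

At the stop. Back off and up, then verify.

>>> step_arm(commands=[0.004,0,0,0,0.01,0,0,0,0.015,0,0,0,0.01,0.005,-0.01,0,0,0.01,-0.03,0])

```text
t: 13.2
tcp_pos: [0.5509, -0.234, 0.1286]
tcp_rot: [1.0, -0.022, -0.003, -0.002]
force: [0.1, 0.6, -1.5]
gripper_width: -0.0002
finger_force: 0.0
```

>>> step_arm(commands=[0,0.02,-0.04,0,0,0.03,-0.03,0,0,0.03,-0.02,0,0,0.02,0,0,0,0,0,0])

```text
t: 13.62
tcp_pos: [0.5432, -0.3416, 0.2211]
tcp_rot: [1.0, -0.028, 0.001, 0.002]
force: [-0.3, -0.1, -0.4]
gripper_width: -0.0002
finger_force: 0.0
```

```bash
python3 - <<'E'
from h import *
polar()
t=viewer.camera('top');s=viewer.camera('side');im=t['image'];h=cv2.cvtColor(im,cv2.COLOR_RGB2HSV)
m=((h[...,1]>140)&((h[...,0]<8)|(h[...,0]>172))).astype(np.uint8);m[:, :330]=0
n,l,st,ce=cv2.connectedComponentsWithStats(m)
for i in range(1,n):
    if st[i][4]>5:
        b=onz(t,ce[i],.105);d=b[:2]-[.5186,-.1389];print(ce[i],b,np.hypot(*d),np.degrees(np.arctan2(d[1],d[0])))
f=lambda i:cv2.resize(i,(400,300))
A=cv2.resize(im[150:320,200:427],(400,300));B=cv2.resize(s['image'][130:400,190:460],(400,300))
cv2.imwrite('pics/f.png',np.hstack([A,B])[...,::-1])
E
```

```text
r 0.20283834774526452 phi -83.71140918187372 yang -93.15862094017413 z 0.22105267258229472 F [-0.3 -0.1 -0.4] q [-0.15  0.61  1.06  1.37 -0.53  1.46 -0.74]
[407.28571429 288.5       ] [ 0.49457066 -0.24591756  0.105     ] 0.10968211994787076 -102.65510220117697
```

View pics/f.png

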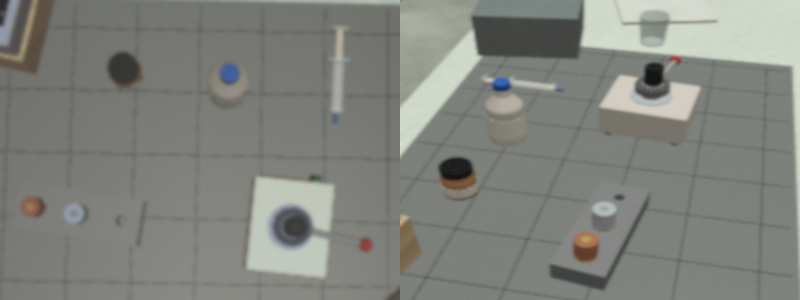

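The black drum stands upright in the collet at (295,226) in the left half. The bar is at −102.7°, i.e. about 1.7 rad at the stop, and everything else is in place. Handing in.

```bash
python3 -c "
from cell import bot
print(bot.close_job())"
```

```text
the job is handed in; nothing more can be done
None
```

The job is handed in (no verdict came back): the black mandrel is seated home and upright in the collet, the nut is at its stop at about 1.7 rad by camera (the jaw forces themselves were not measured), and the other mandrels, jar, bottle and syringe look unmoved in the last pictures; I did not re-measure the beaker or screwdriver.

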